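# Clamp the mill jar shut to its clutch click

### The arm

A 7-joint arm with a two-finger parallel gripper is mounted at the origin on the work surface. World frame = base frame: x ahead of the robot, y to its left, z up, the work surface at z = 0. Lengths are in mm, angles in degrees, forces in N, time in s.
With the tool pointing down it reaches from about 400 to 850 mm from the base axis. Payload 4.5 kg.
Tool frame: the origin (TCP) lies at the very end of the fingers, on their centre line; the grasp point (between the pads) lies robot.hold_point_z behind it (robot.hold_point_z is the distance from the TCP to the grasp point, in mm); z points along the fingers, y is the line along which they close (so a half turn about z gives the same grasp; the last joint's range is limited). The gripper opens to 85 mm and grips with 20 to 120 N. Pads are 22 mm wide; open, the fingers measure 114 mm over their backs; the gripper's body (76 mm by 85 mm) begins 54 mm behind the grasp point. The pads swing forward as they close: fully open they stand 13 mm farther back than shut.
Start: joints at [71.207, 39.483, -11.15, 89.685, 9.013, 51.709, -12.324], TCP at [221.254, -584.552, 231.317] pointing down, gripper open.
Joint ranges: [-172.22, 172.22], [-26.19, 119.32], [-84.43, 86.54], [7.71, 146.69], [-57.33, 237.33], [2.42, 119.75], [-152.13, 152.13]. Speed limits (degrees/s): [147.25, 147.25, 180, 180, 180, 180, 180].

### API

Orientations are given as a 3x3 rotation matrix whose columns are the frame's x, y, z axes.
In Python, from bench import robot gives the robot as it stands.
- The arm moves only by the tool apply_moves, never from a script. Its argument "motion" is a list of rows, each a list of 5 numbers: the shift along the tool's x, y, z in mm, then the turn about the tool's z in rad, then the finger opening in mm, from 0 to 85.4. In form: [[x, y, z, roll, fingers], ...]. A call has 1 to 10 rows; each row shifts and turns the commanded pose from where the row before left it, along the tool's axes as they then stand; what a row does not reach is not made up. A row lasts 1/12 s, in which the tool goes at most 41.7 mm and 7.16 degrees, less where a joint would pass 70% of its speed; a pose out of reach is approached as far as the arm can. A call with a gripper value outside its range is refused whole. The fingers move at their own pace and stop on an object; "grip_force" is the grip in N (left out, the last holds). Time passes only in rows, so rows that do not move let the fingers close. It gives the time, the measured TCP pose, the force, the opening and the grip force at its end, in the units of the state.
- robot.state(): the state, without advancing time (a new reading comes with each control period).
- robot.snapshot(name): name is "scene" or "top" or "wrist"; returns a dict with "img" (400x640x3 uint8, red, green, blue), "depth" (400x640 float32, mm along the optical axis (not along the pixel's ray), 0 where there is no reading), "fx", "fy", "cx", "cy" (pixels), "camera_from_world" (4x4, takes a point from world to camera coordinates). Camera axes: x right, y down, z forward; pixel columns grow to the right and rows downward; lengths in mm; the calibration is good to about 2 mm. A picture is of the moment at which its call begins.
- robot.sign_off(): hands the job in; it is judged then, once.
The state is a dict: "clock": time; "joint_positions": joint angles; "qd": joint speeds; "joint_torque": joint torques, N m; "tool_pos": TCP position; "ee_rot": TCP orientation; "force": force on the tool from outside, world axes, zero at the start; "torque": the same for the moment, N m; "opening": finger opening in mm; "grip_force": force on a finger pad.
Only numpy, scipy, OpenCV 4.12 (cv2) and the standard library are available. Lean on these libraries where they do the work, as an engineer would, in place of code of your own. Each camera call takes 0.05 s, during which the arm holds its last target. There are 200 camera calls.

### The job

Close the porcelain mill jar ready for the rollers: swing its steel bar across the lid until it is fully home against the catch stud, then turn the black clamp knob clockwise until its slip clutch clicks. Stop at the first or second click, never more, let go, and leave the other things on the table where they are.

Things in the scene. Friction and masses are not known exactly. Their poses are not given: they have to be found in the camera images.
- handle (a point): red upright handle at the free end of the swing bar, 205 mm from its pivot: a round post 16 mm thick rising 40 mm above the bar, with a 22 mm ball on top. This point is on its axis, 32 mm above the bar's top face (200 mm above the table), where it can be pinched. x points along the bar away from the pivot, z up
- bar (a joint): swing bar: flat level dark-steel bar 28 mm wide, 12 mm thick, top face 168 mm above the table, on a vertical pivot stud beside the jar. Value: rad open; 0 = fully home, its notch against the catch stud (a solid stop); grows anticlockwise seen from above. Starts 0.45 to 0.95; stays where left; about 1.5 N at the handle swings it
- jar: white porcelain mill jar with a blue ring, 136 mm across, on a black rubber mat; heavy, does not move. Origin on the table under its centre. x points from the pivot stud (85 mm from the centre at -x) to the catch stud (85 mm at +x). With the bar home it lies along x, the knob is over the centre and the handle 120 mm from it. z up
- catch (a point): catch stud of the jar: steel stud 12 mm thick with a brass head 22 mm across, top 179 mm above the table; this point is on its axis at the bar's mid height
- knob (a point): clamp knob: black fluted round cap 52 mm across, 44 mm tall, with a yellow disc and a white mark on top, upright on the bar 85 mm from the pivot. This point is on its axis 30 mm above the cap's underside and 14 mm below its top (215 to 221 mm above the table, sinking as the screw goes down): a good height to grip. Needs several grasps
- spindle: clamp screw: brass foot below the bar, steel skirt 66 mm across 1 mm under the cap. Origin on its axis, x to the red mark on the skirt, z up. Clockwise (from above) lowers it 6 mm a turn, drag 0.04 N m; after 1 to 4 rad (unknown) the foot meets the lid, the torque rises to 0.2 N m within 0.6 rad, and some 0.5 rad later comes the first click
- mark (a point): white mark on top of the knob's cap, 22 mm from the axis. In line with the skirt's red mark at first; moves clockwise from it as the clutch slips. Ten clicks a turn, at 0.31, 0.94 and 1.57 rad of slip: before each the torque sags to about 0.15 N m, at the click it jumps to 0.25 to 0.35 N m, then sags again
- lid: lid of the mill jar: white porcelain disc 128 mm across with a steel plate in its middle, on a red gasket, its top 144 mm above the table. Origin under its centre
- glaze_ochre: lidded glass glaze jar, ochre label, 60 mm across, 75 mm tall; origin under its centre. Bystander near the mill jar
- glaze_green: lidded glass glaze jar, green label, 54 mm across, 68 mm tall; origin under its centre. Bystander near the mill jar
- scraper: scraper (spatula) 200 mm long lying flat on the table near the mill jar. Bystander
- pigment_tin: pigment tin, 76 mm across, 90 mm tall; origin under its centre. Bystander
- water_jar: open glass water jar, 72 mm across, 95 mm tall; origin under its centre. Bystander
- glaze_brush: glaze brush 190 mm long lying on the table. Bystander
- white_dish: small white dish, 140 mm across, 35 mm tall; origin under its centre. Bystander
There are look-alikes about, which are no part of the job. Leave any pink look-alike of the jar alone.

How it is judged (in metres and radians):
On the way, in this order (a step that is already met when the one before it is completed fails the run):
1. the bar is swung fully home (value of joint bar below 0.05 rad), for 0.2 s.
2. with the bar home, the screw is down on the lid and the knob's clutch has clicked (value of joint bar below 0.05 rad and contact force between spindle and lid above 30 N and y of mark in the frame of spindle below -0.006 m and x of mark in the frame of spindle above 0 m), for 0.2 s.
At the end, for the whole second after the job is handed in: Bar home (within 0.05 rad) and still; screw foot pressing the lid with over 30 N (a click gives about 60 N) and still; knob's white mark slipped clockwise from the red skirt mark by more than 16 and less than 90 degrees (one or two clicks); nothing held (all of step 2 and velocity of joint bar below 0.05 rad/s and angular speed of spindle below 0.1 rad/s); the robot touches nothing.
It fails at once if the clutch is cranked on past two clicks (cap slipped more than 90 degrees) (x of mark in the frame of spindle below 0 m).
It fails at once if a bystander is moved more than 30 mm or knocked over (distance of any of glaze_ochre, glaze_green, scraper, pigment_tin, water_jar, glaze_brush, white_dish from where it was at the start of the episode above 0.03 m or angle between any of glaze_ochre, glaze_green, pigment_tin, water_jar, white_dish's own z axis and vertical above 0.5 rad).
It also fails if it takes over 72 s, if anything falls off the work surface, if the arm or the gripper's body presses on something with over 40 N, if the wrist force passes 120 N, or if a joint passes its speed limit or range.

## Working session

There is one attempt and no reset: what is moved stays moved. The work goes in short steps, Python scripts to look and compute and a tool call to move; the robot and the scene stay as the last step left them, time stands still between calls to the robot, and variables do not carry over. Pictures are saved under pics/ and viewed, at most 10 in all, crops included, and the job is handed in when it is done.

Besides the shell and the picture viewer there is one more tool, called after ">>>" by a JSON object that holds its "method" and its "body". apply_moves: Moves the arm, as the interface text tells. Its arguments: {"type":"object","properties":{"motion":{"type":"array"},"grip_force":{"type":"number"}},"required":["motion"]}

```bash
mkdir -p pics; ls; cat > h.py <<'E'
import numpy as np, cv2, json
from bench import robot
def snap(n):
    s=robot.snapshot(n); s['img']=np.array(s['img']); s['depth']=np.array(s['depth']); s['T']=np.array(s['camera_from_world']); return s
def ray(s,u,v):
    T=s['T']; R=T[:3,:3]; o=-R.T@T[:3,3]; d=R.T@np.array([(u-s['cx'])/s['fx'],(v-s['cy'])/s['fy'],1]); return o,d
def onz(s,u,v,z):
    o,d=ray(s,u,v); return o+d*(z-o[2])/d[2]
def proj(s,p):
    q=s['T']@np.r_[p,1]; return s['fx']*q[0]/q[2]+s['cx'], s['fy']*q[1]/q[2]+s['cy']
def pts(s):
    v,u=np.mgrid[:400,:640]; z=s['depth']; c=np.stack([(u-s['cx'])/s['fx']*z,(v-s['cy'])/s['fy']*z,z],-1)
    return (c-s['T'][:3,3])@s['T'][:3,:3]
E
python3 - <<'E'
from h import *
import pickle
print(robot.state(), robot.hold_point_z)
D={n:snap(n) for n in ("scene","top","wrist")}
pickle.dump(D,open('d.pkl','wb'))
for n in D: cv2.imwrite(f'pics/{n}0.png',D[n]['img'][:,:,::-1])
E
```

```text
pics
{'clock': 0.0, 'joint_positions': array([ 71.20751722,  39.5349327 , -11.14540281,  89.74471557,
         9.01302813,  51.7106676 , -12.32307337]), 'qd': array([ 0.04215504, -0.02276055, -0.06465243,  0.01350359, -0.01264383,
        0.04234272, -0.00697868]), 'joint_torque': array([-6.81110287e-04, -5.39607275e+01, -1.26626674e+00, -1.58543211e+01,
        9.19865066e-03,  9.46195069e-03, -2.37993595e-05]), 'tool_pos': array([ 220.94036899, -583.94285049,  230.46598988]), 'ee_rot': array([[ 9.35222725e-01,  3.54059066e-01, -7.95116322e-04],
       [ 3.54059932e-01, -9.35221162e-01,  1.71535996e-03],
       [-1.36270866e-04, -1.88576245e-03, -9.99998213e-01]]), 'force': array([0.56146378, 0.21339575, 0.49628859]), 'torque': array([ 0.01570809,  0.00124126, -0.00719639]), 'grip_force': 0.0, 'opening': 85.0744743701885} 18.700000000000003
```

View pics/top0.png

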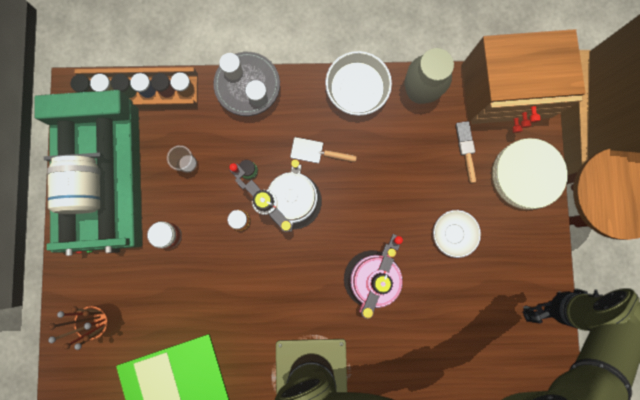

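View pics/scene0.png

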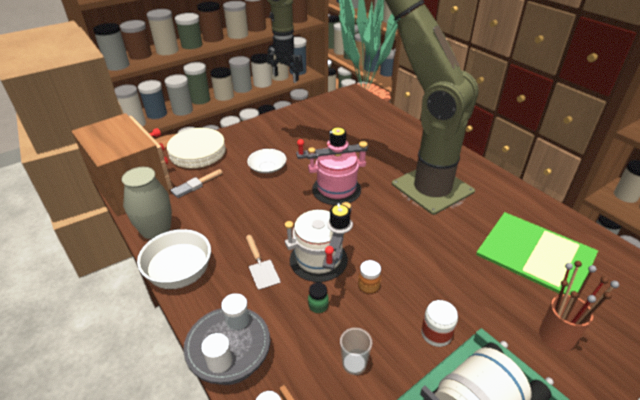

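The candidates in the top view are:
- **Jar:** white jar (292,197), pink look-alike (378,280), jar on the rollers (75,183).
- **Handle:** red ball (234,168), pink jar's ball (398,240), red items at (530,118).
- **Knob:** (263,200) on the white jar, (383,284) on the pink one.

I choose the white jar with the catch at (295,163) and the pivot at (286,226), and check it in a crop.

```bash
python3 - <<'E'
from h import *
import pickle
D=pickle.load(open('d.pkl','rb'))
s=D['top']; img=s['img']; P=pts(s)
hsv=cv2.cvtColor(img,cv2.COLOR_RGB2HSV)
def blobs(lo,hi,name,z):
    m=cv2.inRange(hsv,lo,hi)
    if name=='red': m|=cv2.inRange(hsv,(170,lo[1],lo[2]),(180,255,255))
    n,l,st,c=cv2.connectedComponentsWithStats(m)
    for i in range(1,n):
        u,v=c[i]
        if st[i][4]>8 and 220<u<320 and 150<v<240: print(name,c[i].round(1),st[i][4],'onz',onz(s,u,v,z).round(1),'depthpt',np.median(P[l==i],0).round(1))
blobs((20,120,120),(35,255,255),'yellow',180)
blobs((0,150,120),(6,255,255),'red',219)
cv2.imwrite('pics/crop.png',cv2.resize(img[140:250,210:330,::-1],None,fx=5,fy=5,interpolation=cv2.INTER_CUBIC))
for a in [(292,197),(238,219),(249,170)]: print(a,P[a[1],a[0]])
E
```

```text
yellow [294.6 162.8] 53 onz [596.   30.1 180. ] depthpt [597.5  29.4 178.5]
yellow [261.7 199.2] 146 onz [498.8 119.8 180. ] depthpt [493.8 113.3 233.5]
yellow [285.7 225.2] 65 onz [427.9  56.4 180. ] depthpt [428.3  55.9 177.9]
red [232.6 166.6] 56 onz [581.8 190.8 219. ] depthpt [583.2 191.7 215.8]
(292, 197) [506.92573291  40.02123751 147.05766615]
(238, 219) [454.60192194 200.31210358  72.70042437]
(249, 170) [598.24839624 168.5704769   68.07123557]
```

View pics/crop.png

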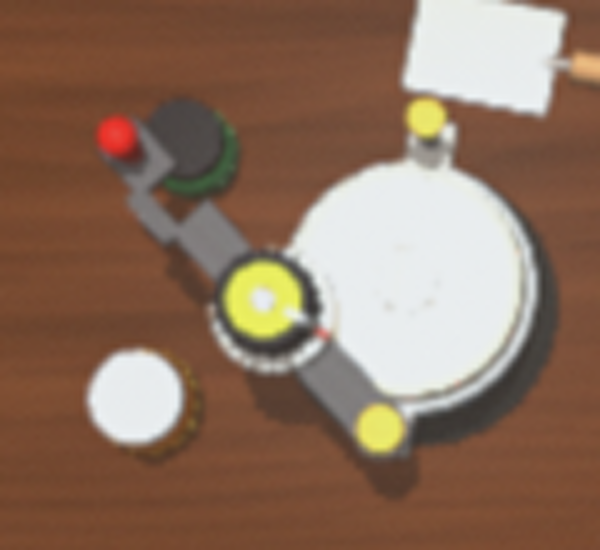

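>>> {"method": "apply_moves", "body": {"motion": [[0,0,-35,0,50],[0,0,-35,0,50],[28,-27,0,0,50],[28,-27,0,0,50],[28,-27,0,0,50],[28,-27,0,0,50],[28,-27,0,0,50],[28,-27,0,0,50],[28,-27,0,0,50],[28,-27,0,0,50]], "grip_force": 20}}

```text
clock: 0.98
tool_pos: [354.5, -301.4, 301.3]
ee_rot: [[0.935, 0.354, -0.0], [0.354, -0.935, 0.0], [-0.0, -0.0, -1.0]]
force: [0.3, -0.8, 0.6]
opening: 50.2
grip_force: 0.0
```

>>> {"method": "apply_moves", "body": {"motion": [[28,-27,0,0,50],[28,-27,0,0,50],[28,-27,0,0,50],[28,-27,0,0,50],[28,-27,0,0,50],[28,-27,0,0,50],[28,-27,0,0,50],[28,-27,0,0,50],[28,-27,0,0,50],[28,-27,0,0,50]]}}

```text
clock: 1.82
tool_pos: [520.9, 50.1, 301.2]
ee_rot: [[0.935, 0.354, -0.0], [0.354, -0.935, -0.0], [-0.0, 0.0, -1.0]]
force: [1.3, -0.3, 1.1]
opening: 49.8
grip_force: 0.0
```

>>> {"method": "apply_moves", "body": {"motion": [[27,-28,0,0,50],[27,-28,0,0,50],[27,-28,0,0,50],[27,-28,0,0,50],[0,0,0,-0.12,50],[0,0,0,-0.12,50],[0,0,0,-0.12,50],[0,0,15,0,50],[0,0,0,0,50]]}}

```text
clock: 2.57
tool_pos: [580.5, 190.5, 283.8]
ee_rot: [[0.751, 0.661, -0.005], [0.661, -0.751, -0.002], [-0.005, -0.001, -1.0]]
force: [0.0, -0.3, -1.0]
opening: 49.8
grip_force: 0.0
```

```bash
python3 - <<'E'
from h import *
s=snap('wrist'); st=robot.state(); print(st['joint_positions'].round(0), st['tool_pos'].round(1))
hsv=cv2.cvtColor(s['img'],cv2.COLOR_RGB2HSV); P=pts(s)
m=cv2.inRange(hsv,(0,150,100),(6,255,255))|cv2.inRange(hsv,(172,150,100),(180,255,255))
n,l,t,c=cv2.connectedComponentsWithStats(m)
for i in range(1,n):
    if t[i][4]>100: print(c[i],t[i],np.median(P[l==i],0).round(1),onz(s,*c[i],215).round(1))
cv2.imwrite('pics/w1.png',s['img'][:,:,::-1])
E
```

```text
[-11.  36. -21.  88.  14.  59. -84.] [580.9 190.6 284.8]
[319.08881579 198.60745614] [304 177  32  41 912] [588.5 193.9 215. ] [588.9 194.3 215. ]
```

View pics/w1.png

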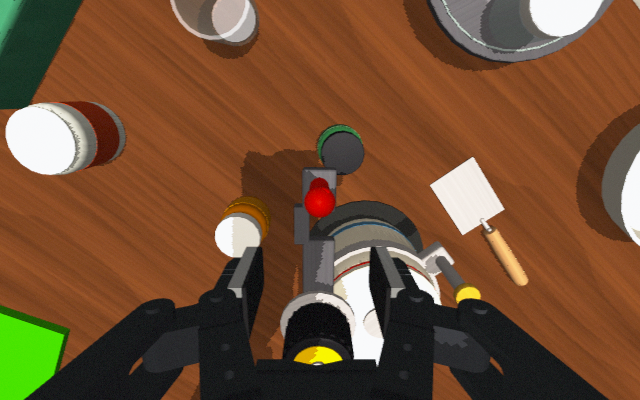

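The wrist view shows the red handle at (319,198) centred between the fingers and the white jar with its knob below. I descend around the handle.

>>> {"method": "apply_moves", "body": {"motion": [[3,1,35,0,50],[0,0,35,0,50],[0,0,33,0,50],[0,0,0,0,26],[0,0,0,0,26],[0,0,0,0,26]]}}

```text
clock: 3.12
tool_pos: [586.1, 193.3, 185.3]
ee_rot: [[0.751, 0.661, 0.003], [0.661, -0.751, 0.001], [0.003, 0.001, -1.0]]
force: [-0.3, 0.4, 0.3]
opening: 26.1
grip_force: 0.0
```

>>> {"method": "apply_moves", "body": {"motion": [[0,3,0,0,26],[-0.2,8.2,0,0.04,26],[-0.4,12.8,0,0.0625,26],[-0.4,12.8,0,0.0625,26],[-0.4,12.8,0,0.0625,26],[-0.4,12.8,0,0.0625,26]]}}

```text
clock: 3.62
tool_pos: [620.6, 140.4, 185.2]
ee_rot: [[0.91, 0.414, 0.003], [0.414, -0.91, 0.001], [0.003, -0.0, -1.0]]
force: [-1.8, 1.0, 1.0]
opening: 26.0
grip_force: 0.8
```

>>> {"method": "apply_moves", "body": {"motion": [[-0.4,12.8,0,0.0625,26],[-0.4,12.8,0,0.0625,26],[-0.4,12.8,0,0.0625,26],[-0.4,12.8,0,0.0625,26],[-0.4,12.8,0,0.0625,26],[-0.4,12.8,0,0.0625,26],[-0.4,12.8,0,0.0625,26],[-0.2,8.2,0,0.04,26]]}}

```text
clock: 4.28
tool_pos: [638.6, 43.6, 184.7]
ee_rot: [[0.999, -0.052, 0.002], [-0.052, -0.999, -0.0], [0.002, 0.0, -1.0]]
force: [-0.5, 0.6, 0.4]
opening: 26.1
grip_force: 0.7
```

>>> {"method": "apply_moves", "body": {"motion": [[-0.1,5.1,0,0.025,26],[0,4,0,0.02,26],[0,3,0,0,26],[0,2,0,0,26],[0,0,0,0,26]]}}

```text
clock: 4.7
tool_pos: [636.9, 31.5, 183.5]
ee_rot: [[0.996, -0.09, 0.001], [-0.09, -0.996, 0.0], [0.001, -0.0, -1.0]]
force: [0.9, 1.3, 0.3]
opening: 26.0
grip_force: 0.2
```

>>> {"method": "apply_moves", "body": {"motion": [[0,4,0,0.02,26],[0,4,0,0.02,26],[0,3,0,0.015,26],[0,2,0,0,26],[0,0,0,0,26]]}}

```text
clock: 5.12
tool_pos: [635.4, 22.7, 183.3]
ee_rot: [[0.99, -0.143, 0.001], [-0.143, -0.99, 0.006], [0.0, -0.006, -1.0]]
force: [1.3, 7.0, -0.3]
opening: 26.1
grip_force: 3.8
```

>>> {"method": "apply_moves", "body": {"motion": [[0,2,0,0,26],[0,2,0,0,26],[0,1,0,0,26],[0,0,0,0,26]]}}

```text
clock: 5.45
tool_pos: [635.5, 22.6, 183.3]
ee_rot: [[0.99, -0.14, 0.003], [-0.14, -0.99, 0.011], [0.001, -0.012, -1.0]]
force: [3.2, 14.9, -1.5]
opening: 26.3
grip_force: 7.4
```

>>> {"method": "apply_moves", "body": {"motion": [[0,-8,0,0,26],[0,0,0,0,50],[0,0,0,0,50],[0,0,-35,0,50],[0,0,-35,0,50],[0,0,-35,0,70],[-30,0,0,-0.12,85],[-30,0,0,-0.12,85]]}}

```text
clock: 6.12
tool_pos: [577.8, 25.4, 290.6]
ee_rot: [[0.995, 0.097, 0.007], [0.097, -0.995, -0.001], [0.007, 0.002, -1.0]]
force: [-0.2, 0.4, -0.9]
opening: 83.3
grip_force: 0.0
```

```bash
cat > look.py <<'E'
from h import *
import sys
st=robot.state(); print(st['joint_positions'].round(0), st['tool_pos'].round(1),st['clock'])
a=int(sys.argv[1]) if len(sys.argv)>1 else 0
for n in ('wrist','top'):
    s=snap(n); hsv=cv2.cvtColor(s['img'],cv2.COLOR_RGB2HSV); P=pts(s)
    for nm,ms,z in (('red',[((0,150,100),(6,255,255)),((172,150,100),(180,255,255))],215),('yel',[((20,120,120),(35,255,255))],234)):
        m=sum(cv2.inRange(hsv,*r) for r in ms)
        k,l,t,c=cv2.connectedComponentsWithStats(m)
        for i in range(1,k):
            p=np.median(P[l==i],0)
            if t[i][4]>4 and 400<p[0]<680 and -30<p[1]<230: print(n,nm,c[i].round(1),t[i][4],'depth',p.round(1),'onz',z,onz(s,*c[i],z).round(1))
    cv2.imwrite(f'pics/{n}{a}.png',s['img'][:,:,::-1])
E
python3 look.py 2
```

```text
[ -1.  32. -10.  94.   7.  54. -98.] [577.8  25.4 290.6] 6.1167
wrist red [323.8 128.4] 836 depth [634.1  24.5 216. ] onz 215 [634.   24.4 215. ]
wrist red [268.4 181.2] 11 depth [573.2  69.  130.7] onz 215 [595.1  58.4 215. ]
wrist red [256.  186.4] 7 depth [567.   80.  130.8] onz 215 [590.6  66.6 215. ]
wrist red [328.1 190. ] 8 depth [569.6  11.  128.9] onz 215 [592.9  17.1 215. ]
wrist red [338.6 199. ] 5 depth [561.6   0.6 126.1] onz 215 [587.1   9.2 215. ]
wrist yel [311.2 168.5] 557 depth [599.2  29.8 178.9] onz 234 [610.6  30.2 234. ]
wrist yel [279.8 298.5] 1769 depth [516.6  43.8 232.9] onz 234 [516.7  43.5 234. ]
wrist yel [265.3 340.7] 479 depth [432.3  57.3 178.1] onz 234 [480.4  51.7 234. ]
```

View pics/wrist2.png

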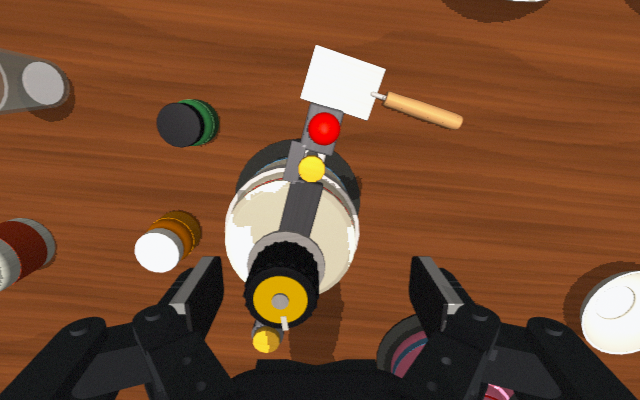

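The view shows the bar across the lid at the catch (311,168), the handle at (324,128) and the knob at (280,298). Pivot, catch and handle line up within 0.1°, so the bar is home. Next I go over the knob and wind the wrist back.

>>> {"method": "apply_moves", "body": {"motion": [[-31,-12,0,0,85],[-30,-12,0,0,85],[0,0,0,-0.122,85],[0,0,0,-0.122,85],[0,0,0,-0.122,85],[0,0,0,-0.122,85],[0,0,0,-0.122,85],[0,0,0,-0.122,85],[0,0,0,-0.122,85],[0,0,0,-0.122,85]]}}

```text
clock: 7.05
tool_pos: [513.2, 42.8, 288.0]
ee_rot: [[0.478, 0.878, -0.0], [0.878, -0.478, -0.002], [-0.002, 0.001, -1.0]]
force: [-0.5, -0.6, -0.6]
opening: 85.2
grip_force: 0.0
```

>>> {"method": "apply_moves", "body": {"motion": [[0,0,0,-0.122,85],[0,0,0,-0.122,85],[0,0,0,-0.122,85],[0,0,0,-0.122,85],[0,0,0,-0.122,85],[0,0,0,-0.122,85],[0,0,0,-0.122,85],[0,0,0,-0.122,85],[0,0,0,-0.122,85],[0,0,0,-0.122,85]]}}

```text
clock: 7.88
tool_pos: [513.2, 42.7, 287.8]
ee_rot: [[-0.66, 0.751, -0.001], [0.751, 0.66, -0.002], [-0.001, -0.002, -1.0]]
force: [0.2, 0.4, -0.4]
opening: 85.1
grip_force: 0.0
```

>>> {"method": "apply_moves", "body": {"motion": [[0,0,0,-0.122,85],[0,0,0,-0.122,85],[0,0,0,-0.122,85],[0,0,0,-0.122,85],[0,0,0,-0.122,85],[0,0,0,-0.122,85],[0,0,0,-0.122,85],[0,0,0,-0.122,85],[0,0,0,-0.122,85],[0,0,0,-0.122,85]]}}

```text
clock: 8.72
tool_pos: [513.3, 42.6, 287.6]
ee_rot: [[-0.932, -0.362, -0.001], [-0.362, 0.932, -0.002], [0.002, -0.002, -1.0]]
force: [0.6, 0.2, -0.3]
opening: 85.0
grip_force: 0.0
```

```bash
python3 look.py 3
```

```text
[ 28.  39. -66. 103.  40.  65.  59.] [513.3  42.6 287.6] 8.7167
wrist red [323.4 164.9] 43 depth [485.9  36.9 187.2] onz 215 [481.   34.3 215. ]
wrist red [244.8 323.3] 1004 depth [626.9  23.7 209.8] onz 215 [618.5  23.4 215. ]
wrist yel [375.7 103.1] 933 depth [430.8  56.5 177.8] onz 234 [433.4  47.2 234. ]
wrist yel [317.7 223.5] 2272 depth [514.4  43.5 232.6] onz 234 [514.2  43.1 234. ]
wrist yel [267.8 279. ] 426 depth [597.9  29.7 178.6] onz 234 [563.7  26.4 234. ]
top yel [285.4 225.5] 47 depth [426.   58.3 178.2] onz 234 [424.1  53.8 234. ]
```

>>> {"method": "apply_moves", "body": {"motion": [[-1.2,0.3,35,0,85],[0,0,35,0,85],[0,0,17,0,85],[0,0,0,0,85],[0,0,0,0,48],[0,0,0,0,48],[0,0,0,0,48],[0,0,0,0,48],[0,0,0,0,48],[0,0,0,0,48]], "grip_force": 50}}

```text
clock: 9.65
tool_pos: [515.4, 45.6, 203.2]
ee_rot: [[-0.933, -0.359, 0.004], [-0.359, 0.933, -0.0], [-0.004, -0.002, -1.0]]
force: [1.1, -1.5, 6.4]
opening: 51.2
grip_force: 51.4
```

```bash
cat > st.py <<'E'
from bench import robot
s=robot.state()
print({k:(s[k].round(2) if hasattr(s[k],'round') else s[k]) for k in ('joint_positions','tool_pos','force','torque','opening','grip_force','clock')})
E
python3 st.py
```

```text
{'joint_positions': array([ 24.26,  45.09, -60.76, 108.79,  48.22,  56.18,  51.96]), 'tool_pos': array([515.39,  45.61, 203.21]), 'force': array([ 1.1 , -1.5 ,  6.41]), 'torque': array([-0.27,  0.06,  0.02]), 'opening': 51.197655627760895, 'grip_force': 51.4215213060379, 'clock': 9.65}
```

>>> {"method": "apply_moves", "body": {"motion": [[0,1.5,0,0.06,48],[0,0,0.1,0.1,48],[0,0,0.1,0.1,48],[0,0,0.1,0.1,48],[0,0,0.1,0.1,48],[0,0,0.1,0.1,48]]}}

```text
clock: 10.15
tool_pos: [515.5, 46.3, 202.7]
ee_rot: [[-0.98, 0.197, 0.005], [0.197, 0.98, -0.001], [-0.005, 0.0, -1.0]]
force: [0.6, -2.4, 5.7]
opening: 50.9
grip_force: 51.5
```

```bash
python3 st.py; python3 look.py 4
```

```text
{'joint_positions': array([ 20.5 ,  41.88, -52.56, 109.01,  43.18,  51.09,  24.59]), 'tool_pos': array([515.55,  46.34, 202.68]), 'force': array([ 0.65, -2.42,  5.73]), 'torque': array([-0.51, -0.38,  0.02]), 'opening': 50.88044817276946, 'grip_force': 51.54041111469269, 'clock': 10.15}
[ 20.  42. -53. 109.  43.  51.  25.] [515.5  46.3 202.7] 10.15
wrist red [323.  192.9] 107 depth [487.1  54.5 186.8] onz 215 [478.8  55.6 215. ]
wrist yel [305.5  74.9] 2277 depth [430.7  57.2 177.9] onz 234 [434.   58.3 234. ]
wrist yel [445.4  78. ] 5 depth [449.  174.9  34.8] onz 234 [443.6 101.4 234. ]
wrist yel [444.3  84.2] 6 depth [454.  173.9  34. ] onz 234 [445.4 101.  234. ]
wrist yel [452.8 107.1] 8 depth [475.8 180.2  35. ] onz 234 [453.  103.1 234. ]
wrist yel [461.7 113.2] 12 depth [482.5 187.2  33.9] onz 234 [455.5 105.8 234. ]
wrist yel [314.4 295.2] 5474 depth [513.9  44.6 232.2] onz 234 [513.2  45.1 234. ]
wrist yel [318.  356.7] 423 depth [593.4  31.1 178.5] onz 234 [542.4  40.8 234. ]
top red [294.6 148.1] 49 depth [628.7  27.1 217. ] onz 215 [628.9  28.1 215. ]
top yel [285.5 225.6] 52 depth [426.1  57.  178.8] onz 234 [423.8  53.6 234. ]
```

```bash
cat > mon.py <<'E'
from h import *
st=robot.state(); R=st['ee_rot']; s=snap('wrist'); P=pts(s); hsv=cv2.cvtColor(s['img'],cv2.COLOR_RGB2HSV)
print('clock',st['clock'],'j',st['joint_positions'].round(0),'F',st['force'].round(1),'M',st['torque'].round(3),'grip',round(st['grip_force'],1),'z',st['tool_pos'][2].round(1))
m=cv2.inRange(hsv,(20,120,120),(35,255,255))>0
m&=(P[...,2]>222)&(P[...,2]<240)&(np.hypot(P[...,0]-514,P[...,1]-44)<30)
c=np.array(cv2.minEnclosingCircle(np.argwhere(m)[:,::-1].astype(np.float32))[0]); zc=np.median(P[m][:,2]); C=onz(s,*c,zc)
tx=np.degrees(np.arctan2(R[1,0],R[0,0]))
d=P-C; r=np.hypot(d[...,0],d[...,1])
red=((hsv[...,0]<7)|(hsv[...,0]>172))&(hsv[...,1]>130)&(hsv[...,2]>70)&(r>22)&(r<38)&(P[...,2]>175)&(P[...,2]<200)
wh=(hsv[...,1]<70)&(hsv[...,2]>130)&(P[...,2]>222)&(P[...,2]<240)&(r>14)&(r<26)
A=lambda k: np.degrees(np.arctan2(np.median(d[k][:,1]),np.median(d[k][:,0]))) if k.any() else np.nan
a,b=A(red),A(wh); w=lambda x:(x+180)%360-180
print('C',C.round(1),'tool',tx.round(1),'red',round(a,1),red.sum(),'white',round(b,1),wh.sum(),'red-tool',round(w(a-tx),1),'white-tool',round(w(b-tx),1),'slip cw',round(w(a-b),1))
E
python3 mon.py
```

```text
clock 10.25 j [ 20.  42. -53. 109.  43.  51.  25.] F [ 3.3 -2.7  7.9] M [-0.559 -0.499 -0.071] grip 52.1 z 202.6
C [514.5  45.  232.1] tool 168.9 red 160.8 112 white 160.7 295 red-tool -8.1 white-tool -8.2 slip cw 0.0
```

>>> {"method": "apply_moves", "body": {"motion": [[0,0,0.1,0.1,48],[0,0,0.1,0.1,48],[0,0,0.1,0.1,48],[0,0,0.1,0.1,48],[0,0,0.1,0.1,48]]}}

```text
clock: 10.72
tool_pos: [515.6, 46.6, 202.1]
ee_rot: [[-0.768, 0.64, 0.005], [0.64, 0.768, -0.0], [-0.004, 0.003, -1.0]]
force: [1.0, -3.3, 8.5]
opening: 50.5
grip_force: 52.7
```

```bash
python3 mon.py
```

```text
clock 10.7167 j [ 17.  39. -45. 109.  38.  47.   1.] F [ 1.  -3.3  8.5] M [-0.695 -0.475  0.075] grip 52.7 z 202.1
C [514.6  45.7 231.7] tool 140.2 red 132.0 111 white 131.8 320 red-tool -8.2 white-tool -8.4 slip cw 0.2
```

>>> {"method": "apply_moves", "body": {"motion": [[0,0,0.1,0.1,48],[0,0,0.1,0.1,48],[0,0,0.1,0.1,48],[0,0,0.1,0.1,48],[0,0,0.1,0.1,48]]}}

```text
clock: 11.18
tool_pos: [515.7, 46.5, 201.7]
ee_rot: [[-0.368, 0.93, 0.005], [0.93, 0.368, -0.001], [-0.003, 0.005, -1.0]]
force: [1.9, -5.0, 10.2]
opening: 50.5
grip_force: 52.6
```

```bash
python3 mon.py
```

```text
clock 11.1833 j [ 12.  37. -37. 109.  32.  44. -21.] F [ 1.9 -5.  10.2] M [-0.73  -0.413  0.149] grip 52.6 z 201.7
C [514.9  46.1 231.3] tool 111.6 red 103.5 113 white 103.2 309 red-tool -8.1 white-tool -8.4 slip cw 0.3
```

>>> {"method": "apply_moves", "body": {"motion": [[0,0,0.1,0.1,48],[0,0,0.1,0.1,48],[0,0,0.1,0.1,48],[0,0,0.1,0.1,48],[0,0,0.1,0.1,48]]}}

```text
clock: 11.65
tool_pos: [515.6, 46.5, 201.5]
ee_rot: [[0.122, 0.992, 0.006], [0.993, -0.122, -0.001], [-0.0, 0.006, -1.0]]
force: [0.9, -4.1, 12.1]
opening: 50.9
grip_force: 52.8
```

```bash
python3 mon.py
```

```text
clock 11.65 j [  7.  36. -29. 110.  26.  41. -44.] F [ 0.9 -4.1 12.1] M [-0.916 -0.316  0.286] grip 52.8 z 201.5
C [515.4  46.3 231. ] tool 83.0 red 81.1 115 white 74.9 296 red-tool -1.9 white-tool -8.1 slip cw 6.2
```

>>> {"method": "apply_moves", "body": {"motion": [[0,0,0,0.06,48],[0,0,0,0.06,48],[0,0,0,0,48]]}}

```text
clock: 11.95
tool_pos: [515.6, 46.5, 201.4]
ee_rot: [[0.238, 0.971, 0.006], [0.971, -0.238, -0.001], [0.0, 0.006, -1.0]]
force: [0.8, -4.0, 11.1]
opening: 50.6
grip_force: 52.8
```

```bash
python3 mon.py
```

```text
clock 11.95 j [  6.  36. -27. 110.  24.  40. -49.] F [ 0.8 -4.  11.1] M [-0.878 -0.365 -0.021] grip 52.8 z 201.4
C [515.5  46.3 230.9] tool 76.2 red 76.2 115 white 67.8 291 red-tool 0.0 white-tool -8.4 slip cw 8.4
```

>>> {"method": "apply_moves", "body": {"motion": [[0,0,0,0.06,48],[0,0,0,0.06,48],[0,0,0,0,48]]}}

```text
clock: 12.25
tool_pos: [515.6, 46.5, 201.4]
ee_rot: [[0.352, 0.936, 0.006], [0.936, -0.352, -0.001], [0.001, 0.006, -1.0]]
force: [0.6, -3.2, 12.7]
opening: 50.5
grip_force: 52.8
```

```bash
python3 mon.py
```

```text
clock 12.25 j [  5.  35. -25. 110.  22.  39. -54.] F [ 0.6 -3.2 12.7] M [-0.945 -0.348  0.005] grip 52.8 z 201.4
C [515.5  46.3 230.9] tool 69.4 red 72.9 119 white 61.1 291 red-tool 3.6 white-tool -8.3 slip cw 11.8
```

>>> {"method": "apply_moves", "body": {"motion": [[0,0,0,0.06,48],[0,0,0,0.03,48],[0,0,0,0,48]]}}

```text
clock: 12.55
tool_pos: [515.6, 46.5, 201.4]
ee_rot: [[0.434, 0.901, 0.006], [0.901, -0.434, -0.001], [0.002, 0.005, -1.0]]
force: [1.1, -3.6, 11.0]
opening: 50.6
grip_force: 52.8
```

```bash
python3 mon.py
```

```text
clock 12.55 j [  4.  35. -23. 110.  21.  39. -58.] F [ 1.1 -3.6 11. ] M [-0.876 -0.358  0.065] grip 52.8 z 201.4
C [515.6  46.2 230.8] tool 64.3 red 69.3 118 white 56.0 296 red-tool 5.1 white-tool -8.3 slip cw 13.3
```

>>> {"method": "apply_moves", "body": {"motion": [[0,0,0,0.06,48],[0,0,0,0.06,48],[0,0,0,0,48]]}}

```text
clock: 12.85
tool_pos: [515.6, 46.5, 201.4]
ee_rot: [[0.54, 0.841, 0.006], [0.841, -0.54, -0.001], [0.003, 0.005, -1.0]]
force: [1.6, -3.4, 11.8]
opening: 50.5
grip_force: 52.8
```

```bash
python3 mon.py
```

```text
clock 12.85 j [  3.  35. -21. 110.  19.  38. -63.] F [ 1.6 -3.4 11.8] M [-0.936 -0.333 -0.122] grip 52.8 z 201.4
C [515.7  46.1 230.8] tool 57.3 red 69.9 128 white 49.1 294 red-tool 12.6 white-tool -8.2 slip cw 20.8
```

>>> {"method": "apply_moves", "body": {"motion": [[0,0,0,0.06,48],[0,0,0,0.04,48],[0,0,0,0,48]]}}

```text
clock: 13.15
tool_pos: [515.6, 46.5, 201.4]
ee_rot: [[0.621, 0.784, 0.005], [0.784, -0.621, -0.001], [0.003, 0.005, -1.0]]
force: [0.9, -2.8, 12.9]
opening: 50.7
grip_force: 52.8
```

```bash
python3 mon.py
```

```text
clock 13.15 j [  2.  35. -19. 110.  18.  38. -67.] F [ 0.9 -2.8 12.9] M [-0.959 -0.248  0.012] grip 52.8 z 201.4
C [515.8  46.3 230.8] tool 51.6 red 69.7 120 white 43.2 280 red-tool 18.1 white-tool -8.4 slip cw 26.5
```

First click has passed: slip is 26° and the skirt has stopped turning. I go slightly on to mid-detent, well short of the second click at 54°, then let go.

>>> {"method": "apply_moves", "body": {"motion": [[0,0,0,0.06,48],[0,0,0,0.04,48],[0,0,0,0,48]]}}

```text
clock: 13.45
tool_pos: [515.5, 46.4, 201.4]
ee_rot: [[0.696, 0.718, 0.005], [0.718, -0.696, -0.001], [0.003, 0.004, -1.0]]
force: [0.3, -3.4, 11.7]
opening: 50.7
grip_force: 52.8
```

```bash
python3 mon.py
```

```text
clock 13.45 j [  1.  34. -18. 110.  17.  38. -71.] F [ 0.3 -3.4 11.7] M [-1.009 -0.241 -0.017] grip 52.8 z 201.4
C [515.8  46.1 230.8] tool 45.9 red 69.6 119 white 37.3 294 red-tool 23.7 white-tool -8.6 slip cw 32.3
```

>>> {"method": "apply_moves", "body": {"motion": [[0,0,0,0,60],[0,0,0,0,75],[0,0,0,0,85],[0,0,0,0,85],[0,0,-15,0,85],[0,0,-30,0,85],[0,0,-35,0,85],[0,0,0,0,85],[0,0,0,0,85]]}}

```text
clock: 14.25
tool_pos: [514.4, 47.5, 280.8]
ee_rot: [[0.696, 0.718, 0.004], [0.718, -0.696, 0.001], [0.003, 0.002, -1.0]]
force: [0.4, 0.2, 0.1]
opening: 85.1
grip_force: 0.0
```

```bash
python3 mon.py; python3 look.py 5
```

```text
clock 14.25 j [  3.  28. -20. 104.  13.  49. -68.] F [0.4 0.2 0.1] M [-0.01   0.069  0.072] grip 0.0 z 280.8
C [515.6  45.8 230.8] tool 45.9 red 69.5 56 white 37.3 118 red-tool 23.6 white-tool -8.6 slip cw 32.2
[  3.  28. -20. 105.  13.  49. -68.] [513.3  47.1 279.4] 14.3
wrist red [473.7 101.3] 1151 depth [632.4  32.1 215.4] onz 215 [631.9  32.  215. ]
wrist red [302.4 164.9] 51 depth [525.6  72.9 185.6] onz 215 [530.4  76.3 215. ]
wrist yel [415.1 135.3] 660 depth [598.7  30.3 178.8] onz 234 [591.2  46.3 234. ]
wrist yel [318.9 221.5] 2407 depth [515.5  45.7 230.8] onz 234 [516.2  46.6 234. ]
wrist yel [234.7 254.9] 643 depth [431.6  57.4 178. ] onz 234 [462.3  67.3 234. ]
top red [296.1 147. ] 8 depth [629.6  21.8 218.9] onz 215 [631.8  24.1 215. ]
```

View pics/wrist5.png

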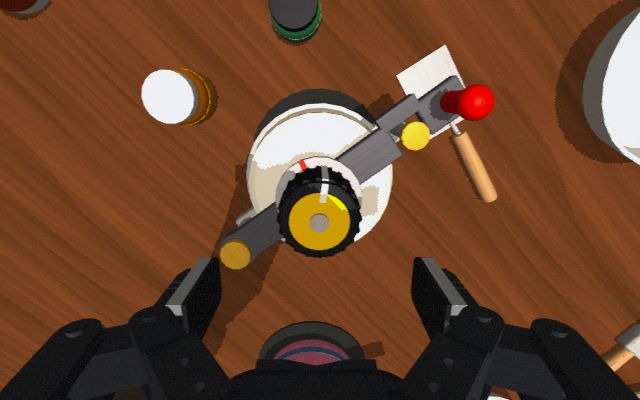

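The view shows the mark at (323,190) slipped 32° clockwise from the red skirt mark (303,166), so the clutch has clicked once. The handle at (474,101) sits about 0.035 rad off the pivot–catch line, which is inside tolerance but thin. I nudge the bar fully home again.

>>> {"method": "apply_moves", "body": {"motion": [[18.5,24.6,0,0,50],[18.5,24.6,0,0,50],[18.5,24.6,0,0,50],[18.5,24.6,0,0,50],[0,0,0,0.12,50],[0,0,0,0.12,50],[0,0,0,0.12,50],[0,0,0,0.12,50],[0,0,0,0.12,50],[0,0,0,0.12,50]], "grip_force": 20}}

```text
clock: 15.23
tool_pos: [634.6, 31.5, 277.3]
ee_rot: [[0.997, 0.075, -0.004], [0.075, -0.997, -0.001], [-0.004, 0.0, -1.0]]
force: [1.0, 0.1, -0.4]
opening: 50.3
grip_force: 0.0
```

>>> {"method": "apply_moves", "body": {"motion": [[0,0,0,0.12,50],[0,0,0,0.1,50],[0,0,0,0,50]]}}

```text
clock: 15.48
tool_pos: [634.6, 31.7, 277.5]
ee_rot: [[0.99, -0.141, -0.003], [-0.141, -0.99, -0.001], [-0.003, 0.001, -1.0]]
force: [-0.2, -0.1, 0.2]
opening: 49.9
grip_force: 0.0
```

```bash
python3 look.py 6
```

```text
[  -5.   37.   -4.   84.    3.   58. -108.] [634.6  31.7 277.5] 15.4833
wrist red [317.9 208.5] 973 depth [638.3  28.4 214.7] onz 215 [639.   28.4 215. ]
wrist red [348.4 246.2] 34 depth [569.2   9.6 129.7] onz 215 [609.   11.6 215. ]
wrist red [285.4 249. ] 14 depth [573.5  68.5 130.9] onz 215 [613.1  54.5 215. ]
wrist red [275.7 255.8] 9 depth [567.7  79.1 131.8] onz 215 [609.  62. 215.]
wrist red [284.8 328.5] 34 depth [525.8  72.5 185.5] onz 215 [548.9  65.9 215. ]
wrist yel [322.7 240. ] 503 depth [599.6  29.8 179. ] onz 234 [624.8  27.6 234. ]
wrist yel [317.9 360.6] 173 depth [531.2  43.7 230.9] onz 234 [534.   43.3 234. ]
```

>>> {"method": "apply_moves", "body": {"motion": [[0,0,35,0,50],[0,0,35,0,50],[0,0,23,0,50],[0,0,0,0,26],[0,0,0,0,26],[0,0,0,0,26]]}}

```text
clock: 16.08
tool_pos: [636.7, 31.5, 187.6]
ee_rot: [[0.99, -0.138, 0.002], [-0.138, -0.99, 0.0], [0.002, -0.001, -1.0]]
force: [-0.8, -0.1, 1.3]
opening: 25.6
grip_force: 0.0
```

>>> {"method": "apply_moves", "body": {"motion": [[0,3,0,0,26],[0,3,0,0,26],[0,2,0,0,26],[0,2,0,0,26],[0,0,0,0,26]]}}

```text
clock: 16.5
tool_pos: [636.3, 26.6, 188.3]
ee_rot: [[0.991, -0.136, 0.006], [-0.136, -0.991, 0.007], [0.005, -0.008, -1.0]]
force: [1.9, 9.2, 0.1]
opening: 25.4
grip_force: 4.1
```

>>> {"method": "apply_moves", "body": {"motion": [[0,3,0,0,26],[0,3,0,0,26],[0,3,0,0,26],[0,0,0,0,26]]}}

```text
clock: 16.83
tool_pos: [635.9, 22.5, 188.3]
ee_rot: [[0.991, -0.133, 0.008], [-0.133, -0.991, 0.013], [0.006, -0.014, -1.0]]
force: [3.3, 15.4, -0.3]
opening: 26.2
grip_force: 7.7
```

>>> {"method": "apply_moves", "body": {"motion": [[0,2,0,0,26],[0,2,0,0,26],[0,0,0,0,26]]}}

```text
clock: 17.08
tool_pos: [636.0, 22.4, 188.3]
ee_rot: [[0.991, -0.131, 0.009], [-0.131, -0.991, 0.018], [0.007, -0.019, -1.0]]
force: [4.9, 21.3, -4.3]
opening: 25.8
grip_force: 10.5
```

Now hard against the stop. I back off, rise and check.

>>> {"method": "apply_moves", "body": {"motion": [[0,-6,0,0,26],[0,-6,0,0,26],[0,0,0,0,50],[0,0,0,0,50],[0,0,-35,0,50],[0,0,-35,0,50],[0,0,-35,0,85],[-30,0,-10,0,85],[-30,0,0,0,85],[0,0,0,0,85]]}}

```text
clock: 17.92
tool_pos: [567.8, 27.6, 301.8]
ee_rot: [[0.99, -0.14, -0.007], [-0.14, -0.99, -0.002], [-0.007, 0.003, -1.0]]
force: [-0.7, -0.6, -0.8]
opening: 85.0
grip_force: 0.0
```

```bash
python3 mon.py; python3 look.py 7
```

```text
clock 17.9167 j [  -5.   31.   -4.   94.    3.   56. -108.] F [-0.7 -0.6 -0.8] M [0.013 0.068 0.042] grip 0.0 z 301.8
C [515.3  43.6 230.8] tool -8.0 red 69.1 30 white 38.6 82 red-tool 77.1 white-tool 46.7 slip cw 30.4
[  -5.   31.   -4.   94.    3.   56. -108.] [571.1  27.3 301.8] 17.9667
wrist red [304.6 116. ] 791 depth [634.   24.5 215.8] onz 215 [633.9  24.7 215. ]
wrist red [330.  175.3] 7 depth [570.2  11.8 131. ] onz 215 [590.7  13.  215. ]
wrist red [271.  249.5] 28 depth [526.   71.3 185.7] onz 215 [539.2  65.1 215. ]
wrist yel [306.3 157.7] 530 depth [599.2  29.6 178.8] onz 234 [609.   26.8 234. ]
wrist yel [303.3 284.4] 1611 depth [515.6  42.8 230.8] onz 234 [517.2  42.9 234. ]
wrist yel [304.1 330.6] 447 depth [432.2  56.9 178.1] onz 234 [477.2  48.3 234. ]
```

View pics/wrist7.png

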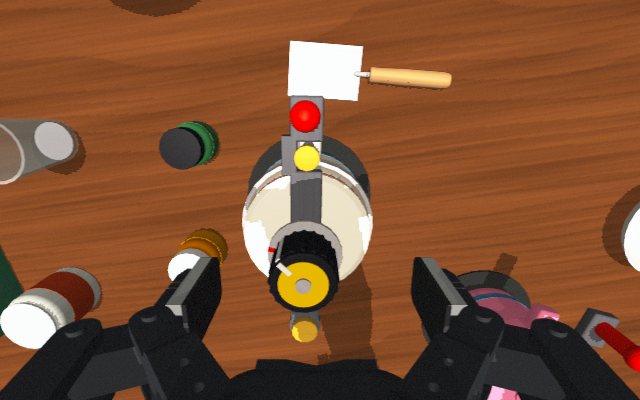

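The bar is home (handle (305,116), catch (306,158) and pivot (304,331) are in line), slip is about 31° and the gripper is clear of everything. Handing in.

```bash
python3 -c "
from bench import robot
print(robot.sign_off())"
```

```text
the job is handed in; nothing more can be done
None
```

The job is handed in with the bar home against the catch stud, the clamp knob stopped after its first click (about 31° of slip) and the gripper clear; the foot force on the lid was not measured, and sign-off returned no verdict.

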